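Put the chuck key away in the push-latch dust box

ROBOT

A 6-joint arm with a two-finger parallel gripper is mounted at the origin on the work surface. World frame = base frame: x ahead of the robot, y to its left, z up, the work surface at z = 0. Lengths are in m, angles in degrees, forces in N, time in s.
With the tool pointing down it reaches from about 0.4 to 0.825 m from the base axis. Payload 7 kg.
Tool frame: the origin (TCP) lies on the centre line of the jaws, within the pads' length; the fingertips stand 8 mm ahead of it and the grasp point (between the pads) lies 11 mm behind it; z points along the fingers, y is the line along which they close (so a half turn about z gives the same grasp; the last joint's range is limited). The gripper opens to 88 mm and grips with 3 to 60 N. Pads are 19 mm wide; open, the fingers measure 130 mm over their backs; the gripper's body (78 mm by 193 mm) begins 47 mm behind the grasp point.
Start: joints at [-54.024, 20.546, 0.682, 0, -70.136, -16.507], TCP at [0.225, -0.636, 0.235] pointing down, gripper open.
Joint ranges: [-176.03, 176.03], [-82.01, 121.73], [-58.28, 71.71], [-173.87, 95.51], [-174.79, -0.11], [-173.66, 173.66]. Speed limits (degrees/s): [136.94, 136.94, 172.46, 180, 180, 180].

INTERFACE

Orientations are given as [roll, pitch, yaw] about the fixed x, y, z axes, in that order (R = Rz(yaw) Ry(pitch) Rx(roll)).
In Python, from plant import ctrl, vision gives the robot as it stands. The module is installed in compiled form; this text tells all that it offers.
- The arm moves only by the tool move_arm, never from a script. Its argument "moves" is one flat list of numbers, 7 for each row, row after row: the finger opening in cm, from 0 to 8.76, then the shift along the tool's x, y, z in cm, then the turn, a rotation vector about the tool's x, y, z in rad. A call has 1 to 8 rows; each row shifts and turns the commanded pose from where the row before left it, along the tool's axes as they then stand; what a row does not reach is not made up. A row lasts 1/10 s, in which the tool goes at most 50 mm and 8.59 degrees, less where a joint would pass 70% of its speed; a pose out of reach is approached as far as the arm can. A call with a gripper value outside its range is refused whole. The fingers move at their own pace and stop on an object; the grip force is fixed at half the most. Time passes only in rows, so rows that do not move let the fingers close. It gives the time, the measured TCP pose, the force, the opening and the grip force at its end, in the units of the state.
- ctrl.get_obs(): the state, without advancing time (a new reading comes with each control period).
- vision.snapshot(name): name is "scene" or "top" or "wrist"; returns (picture, depth): 420x560x3 uint8, red, green, blue; 420x560 float32, m along the optical axis (not along the pixel's ray), 0 where there is no reading.
- vision.camera_model(name): a dict with "vertical_fov" (degrees; the focal length in pixels is half the picture's height over the tangent of half this angle, whatever the lens; pixels are square), "cx", "cy" (the principal point, pixels), "D" ([k1, k2, p1, p2, k3] as OpenCV has them; the pictures are not rectified), "cam_to_world" (4x4, takes a point from camera to world coordinates). Camera axes: x right, y down, z forward; pixel columns grow to the right and rows downward; lengths in m; the calibration is good to about 2 mm. A picture is of the moment at which its call begins: read the wrist's pose just before it. camera_model takes no time and is no camera call; for the wrist camera it gives the pose at the moment of the call.
- ctrl.close_job(): hands the job in; it is judged then, once.
The state is a dict: "clock": time; "joint_pos": joint angles; "qvel": joint speeds; "tau": joint torques, N m; "tool_pos": TCP position; "orientation": TCP orientation; "force": force on the tool from outside, world axes, zero at the start; "moment": the same for the moment, N m; "opening": finger opening in m; "gripper_force": force on a finger pad.
Only numpy, scipy, OpenCV 4.12 (cv2) and the standard library are available. Lean on these libraries where they do the work, as an engineer would, in place of code of your own. Each camera call takes 0.05 s, during which the arm holds its last target. There are 200 camera calls.

TASK

Put the T-handled lathe chuck key away in the plywood dust box on the bench. The lid has a push-push latch: press its front slowly and fully in and let go so that it springs free, swing it open by its bar, lay the key flat inside behind the partition, then close the lid and press it fully in once more so that it stays latched shut when you let go. Leave the wooden bowl, the tin and the spanner where they are.

Things in the scene. Friction and masses are not known exactly. Their poses are not given: they have to be found in the camera images.
- chest: Plywood dust box fixed to the bench, 180 (its x, front to back) x 260 (its y) x 78 mm high without the lid; origin at the centre of its underside. Its -x side is the front, nearer the robot; it stands level, turned by a yaw. Floor and walls 8 mm thick. A 6 mm partition along y (x = -45 to -39 mm, 70 mm high) parts a narrow front bay with the latch from the main compartment.
- chest_in (a point): Centre of the main compartment's floor (chest x = 21.5, y = 0, z = 8 mm). The compartment measures 121 mm along the box's x and 244 mm along its y and is open to the top when the lid is open. The key goes here, lying flat; it fits with its stem along the box's y.
- lid (a joint): Lid angle about its hinge (rad). 0: latched shut. Negative: pressed in, hard stop at -0.076. About 0.23: sprung free, front edge some 43 mm up. Grows as it opens, stop at 1.75, just past upright. The hinge is stiff: beyond 0.23 the lid stays where it is left. Below 0.23 a spring plunger lifts it unless it is latched. Latched, it is not to be pulled up.
- lid_press (a point): Place to press, on top of the lid, centred, 165 mm from the hinge, 21 mm behind the front edge; 96 mm above the bench when latched. Damped push-push latch: press slowly (30 mm/s or less, about 7 N) till it stops, 12 mm below latched to free it, 8 mm to relatch, wait a moment, let go. A hasty jab or half press may not switch it: press again. Lid panel 186 x 272 x 8 mm.
- lid_bar (a point): Centre of the lid's bar handle: round steel bar 14 mm thick, 140 mm long along the box's y, 49 mm in front of the lid's front edge on two arms 65 mm either side of the centre; 42 mm free between bar and lid. 92 mm above the bench when latched. Moves with the lid, 235 mm from the hinge. Can be pinched from above across the bar at every lid angle, turning in the fingers.
- lid_hinge (a point): Middle of the hinge axis, which runs along the box's y at its back top edge: chest x = +90 mm, 88 mm above the bench. At lid angle 0 the bar lies 235 mm towards the box's -x and 4 mm above this point; opening swings it up and back (towards +x). A black latch block, 37 mm wide, hangs 63 mm under the lid 150 mm from the hinge, at 85 mm towards +y: keep clear of it when the lid is up.
- key: Steel T-handled chuck key, loose, lying flat, 0.2 to 0.4 kg. Origin under the middle of the stem, on the bench. Stem round, 16 mm thick, along its x from -55 to +50 mm, with a 12 mm square tip to x = -76 mm; at x = +50 mm a 24 mm square hub, 18 mm thick, with a cross bar 13 mm thick and 84 mm long along its y. All axes 9 mm above its underside.
- key_grip (a point): Point on the stem's axis 15 mm from the key's origin towards the cross bar, near its centre of mass: the place to pinch across the stem.
- bowl: Bystander: turned wooden bowl, 140 mm across, 60 mm high; origin at the centre of its foot.
- finish: Bystander: upright tin of finish, 80 mm across, 110 mm high; origin at the centre of its base.
- spanner: Bystander: open-ended steel spanner 180 mm long lying on the bench, along its x.
There are look-alikes about, which are no part of the job. Of the things that look like the key, the smallest one is meant.

How it is judged:
By the outcome, as a careful person would: the job done as asked, in the order asked, and still so for the second after the job is handed in, with the robot touching nothing.
It also fails if it takes over 72 s, if anything falls off the work surface, if the arm or the gripper's body presses on something with over 40 N, if the wrist force passes 120 N, or if a joint passes its speed limit or range.

## Working session

There is one attempt and no reset: what is moved stays moved. The work goes in short steps, Python scripts to look and compute and a tool call to move; the robot and the scene stay as the last step left them, time stands still between calls to the robot, and variables do not carry over. Pictures are saved under pics/ and viewed, at most 10 in all, crops included, and the job is handed in when it is done.

Besides the shell and the picture viewer there is one more tool, called after "Call:" as a command line: name --argument value ..., lists and objects as JSON in quotes. move_arm: Moves the arm, as the interface text tells. Its arguments: {"type":"object","properties":{"moves":{"type":"array"}},"required":["moves"]}

```bash
mkdir -p pics
cat > h.py <<'E'
import numpy as np, cv2
from plant import ctrl, vision
def K(m):
    f=210/np.tan(np.radians(m["vertical_fov"])/2)
    return np.array([[f,0,m["cx"]],[0,f,m["cy"]],[0,0,1.]])
def ray(m,px):
    p=cv2.undistortPoints(np.array(px,float).reshape(-1,1,2),K(m),np.array(m["D"],float)).reshape(-1,2)
    return np.c_[p,np.ones(len(p))]
def atz(m,px,z):
    T=np.array(m["cam_to_world"]);d=ray(m,px)@T[:3,:3].T;o=T[:3,3]
    return o+d*((np.array(z)-o[2])/d[:,2])[:,None]
def bydepth(m,px,dep):
    T=np.array(m["cam_to_world"]);r=ray(m,px)
    z=np.array([dep[int(v),int(u)] for u,v in px])
    return (r*z[:,None])@T[:3,:3].T+T[:3,3]
E
python3 - <<'E'
from h import *
for n in("top","scene"):
    p,d=vision.snapshot(n);np.savez(f"pics/{n}.npz",p=p,d=d)
    cv2.imwrite(f"pics/{n}0.png",cv2.resize(p[:,:,::-1],(800,600)))
o=ctrl.get_obs();print(o)
E
```

```text
{'clock': 0.1, 'joint_pos': array([-5.40236004e+01,  2.05865790e+01,  6.39157962e-01, -1.93097028e-02,
       -7.01367378e+01, -1.65063081e+01]), 'qvel': array([ 0.07076085, -0.11008341,  0.13479512,  0.02767932, -0.02871376,
        0.06658744]), 'tau': array([-2.34384905e-03, -5.84161627e+01,  2.93747878e+01,  7.01560646e+00,
        1.01032850e-02, -6.46753597e-05]), 'tool_pos': array([ 0.22481787, -0.63599854,  0.23372094]), 'orientation': array([ 1.79914151e+02, -6.50837379e-03, -1.60536478e+02]), 'force': array([ 0.49545548,  0.2517524 , -0.27981216]), 'moment': array([-0.00736799, -0.00296035,  0.01948193]), 'gripper_force': 0.0, 'opening': 0.08746260879559727}
```

View pics/top0.png

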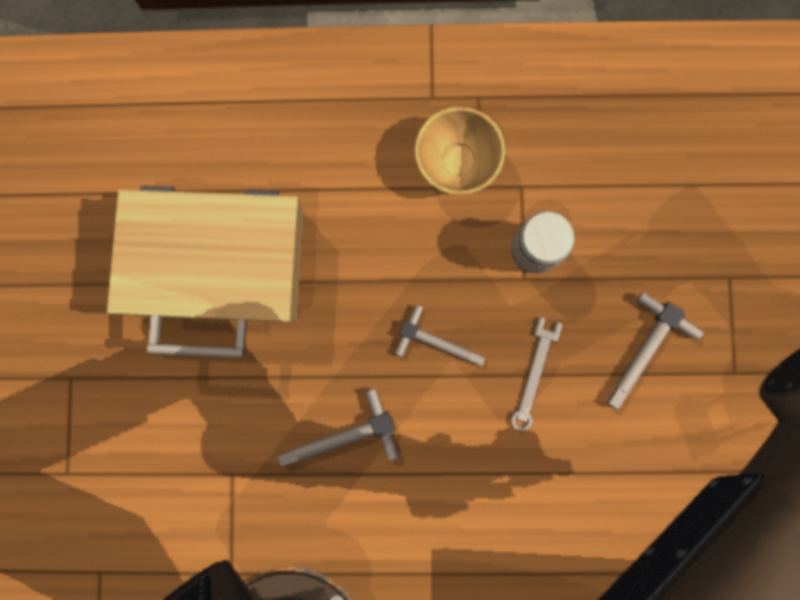

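View pics/scene0.png

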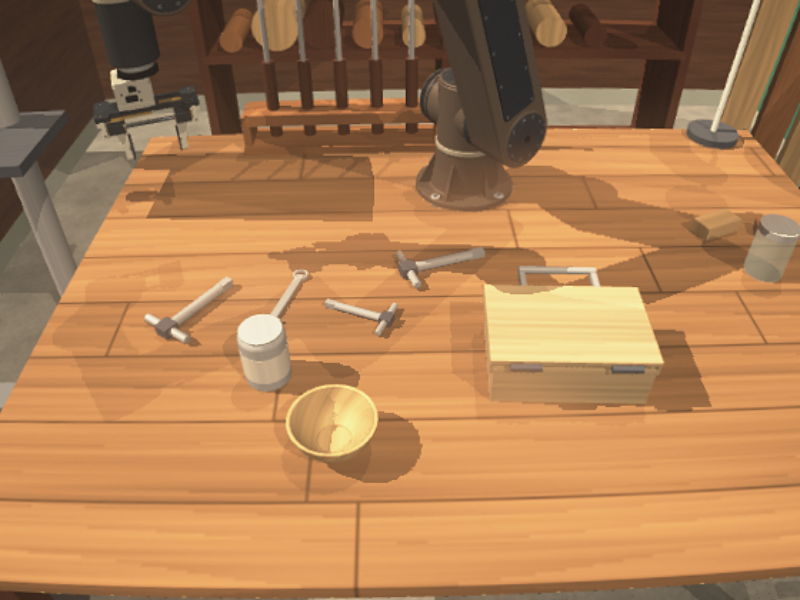

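Top view (800x600 px): three T-keys. A has its hub at (409,330) and tip at (484,361), B its hub at (381,426) and tip at (283,461), C its hub at (671,314) and tip at (614,405). A looks smallest. The box is at (205,255) with its bar at (196,351), the bowl at (460,150), the tin at (547,240) and the spanner at (535,375). I'll confirm A in a crop and measure the sizes.

Run:
```python
from h import *
z=np.load("pics/top.npz");p,d=z["p"],z["d"];m=vision.camera_model("top")
np.set_printoptions(precision=4,suppress=True)
cv2.imwrite("pics/keyA.png",cv2.resize(p[200:270,260:360,::-1],(800,560),interpolation=cv2.INTER_CUBIC))
cv2.imwrite("pics/box.png",cv2.resize(p[120:260,60:230,::-1],(680,560),interpolation=cv2.INTER_CUBIC))
for n,h,t in(("A",(409,330),(484,361)),("B",(381,426),(283,461)),("C",(671,314),(614,405))):
    w=atz(m,np.array([h,t])*.7,.012);print(n,w[0],w[1],np.linalg.norm(w[0]-w[1]))
lid=np.array([(118,191),(299,197),(292,321),(108,313)])*.7
print("lid",atz(m,lid,.096)); bar=np.array([(149,349),(243,353)])*.7
print("bar",atz(m,bar,.097))
```

```text
A [ 0.4864 -0.1893  0.012 ] [ 0.4369 -0.3058  0.012 ] 0.12662493823496218
B [ 0.3377 -0.1443  0.012 ] [0.2846 0.0083 0.012 ] 0.16162918637751797
C [ 0.5074 -0.6001  0.012 ] [ 0.3672 -0.5054  0.012 ] 0.16917205848076666
lid [[ 0.6954  0.2469  0.096 ]
 [ 0.6815 -0.028   0.096 ]
 [ 0.4968 -0.019   0.096 ]
 [ 0.511   0.2555  0.096 ]]
bar [[0.4574 0.1917 0.097 ]
 [0.4507 0.0523 0.097 ]]
```

View pics/keyA.png

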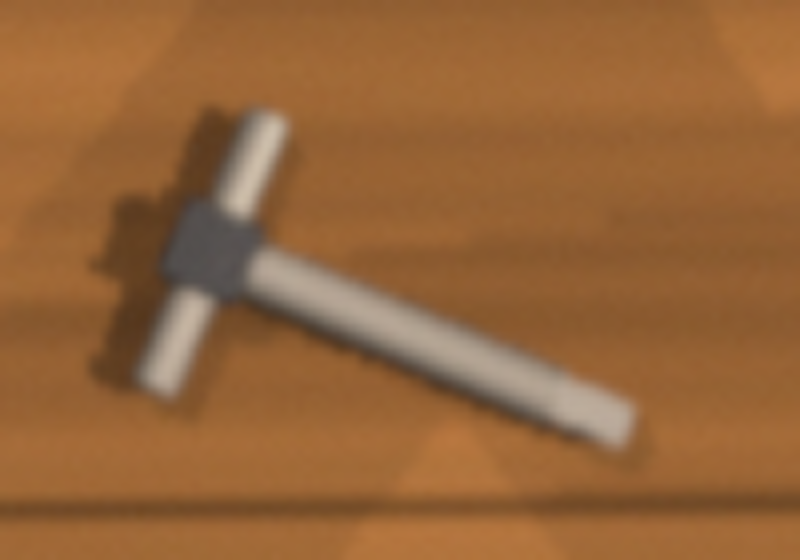

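View pics/box.png

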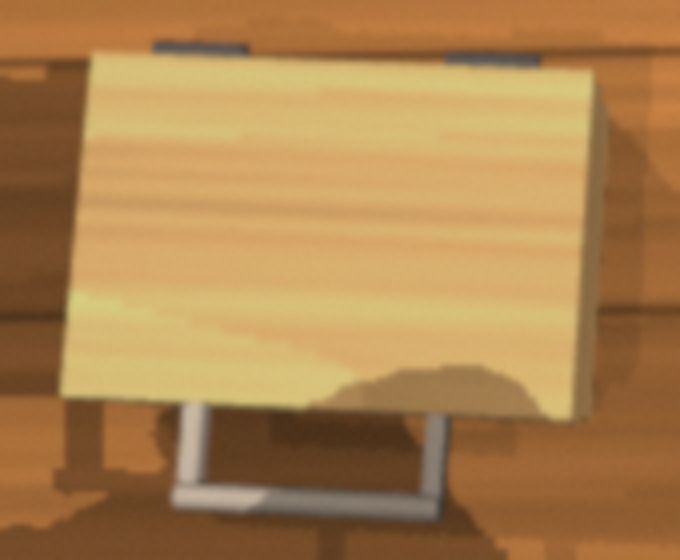

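The crop confirms A: a T-key with a dark square hub, hub to tip 127 mm (126 expected). B and C are about 162 and 169 mm, so too large. The lid measures 274 x 185 mm, which also fits. The crop corners are at (92,53), (592,71), (573,417) and (61,396).

```bash
cat >> h.py <<'E'
from scipy.spatial.transform import Rotation as Ro
np.set_printoptions(precision=4,suppress=True)
def down(yaw): return Ro.from_euler("xyz",[180,0,yaw],degrees=True)
def now():
    o=ctrl.get_obs();return np.array(o["tool_pos"]),Ro.from_euler("xyz",o["orientation"],degrees=True)
def plan(p,R,p1,R1,n,g):
    """rows along a straight line; returns end pose of rounded rows"""
    p0,w=p,(R.inv()*R1).as_rotvec();R0=R
    for i in range(1,n+1):
        pt=p0+(p1-p0)*i/n;Rt=R0*Ro.from_rotvec(w*i/n)
        s=np.round(R.inv().apply(pt-p)*100,2);r=np.round((R.inv()*Rt).as_rotvec(),3)
        print(f"{g},"+",".join("%g"%v for v in [*s,*r])+",")
        p=p+R.apply(s/100);R=R*Ro.from_rotvec(r)
    return p,R
E
python3 - <<'E'
from h import *
m=vision.camera_model("top")
lid=np.array([(92,53),(592,71),(573,417),(61,396)])/4+[60,120]
L=atz(m,lid,.096);print(L)
y=(L[0]-L[1])+(L[3]-L[2]);yaw=np.degrees(np.arctan2(-y[0],y[1]))
bx=np.array([np.cos(np.radians(yaw)),np.sin(np.radians(yaw)),0])
c=L.mean(0);print("yaw",yaw,"hinge",c+bx*.093,"press",c-bx*.072,"bar",c-bx*.142)
print("bar seen",atz(m,np.array([(172,497),(440,508)])/4+[60,120],.097).mean(0))
k=atz(m,np.array([(213,250),(625,427)])/8+[260,200],.012)
u=(k[0]-k[1])[:2];print("key",k,np.linalg.norm(u),np.degrees(np.arctan2(u[1],u[0])),"grip",k[0][:2]-u/np.linalg.norm(u)*.035)
p,R=now();pr=c-bx*.076
print("target",pr)
plan(p,R,np.array([pr[0],pr[1],.135]),down(yaw-90),18,0)
E
```

```text
[[ 0.6964  0.2461  0.096 ]
 [ 0.6819 -0.0252  0.096 ]
 [ 0.4977 -0.0166  0.096 ]
 [ 0.5112  0.2562  0.096 ]]
yaw -2.949564639476483 hinge [0.6897 0.1104 0.096 ] press [0.5249 0.1188 0.096 ] bar [0.455  0.1224 0.096 ]
bar seen [0.4542 0.1235 0.097 ]
key [[ 0.4858 -0.19    0.012 ]
 [ 0.4354 -0.3043  0.012 ]] 0.12491890609279672 66.20469254727502 grip [ 0.4717 -0.222 ]
target [0.5209 0.1191 0.096 ]
0,-2.95,3.41,0.55,0,0,-0.066,
0,-3.17,3.2,0.56,0,0,-0.065,
0,-3.36,2.99,0.55,0,0,-0.066,
0,-3.56,2.77,0.55,0,0,-0.065,
0,-3.73,2.52,0.56,0,0,-0.066,
0,-3.89,2.28,0.55,0,0,-0.065,
0,-4.03,2.01,0.55,0,0,-0.066,
0,-4.15,1.75,0.56,0.001,0,-0.065,
0,-4.26,1.47,0.55,-0,0,-0.066,
0,-4.34,1.19,0.55,-0,0,-0.065,
0,-4.42,0.91,0.55,-0,0.001,-0.066,
0,-4.46,0.61,0.55,-0,-0,-0.065,
0,-4.5,0.32,0.54,-0,-0,-0.066,
0,-4.5,0.03,0.55,-0,-0,-0.065,
0,-4.5,-0.27,0.55,0,-0,-0.066,
0,-4.47,-0.57,0.55,0,-0,-0.066,
0,-4.42,-0.85,0.54,0,-0,-0.065,
0,-4.36,-1.15,0.55,0,-0,-0.066,
```

Call:
move_arm --moves '[0,-2.95,3.41,0.55,0,0,-0.066,0,-3.17,3.2,0.56,0,0,-0.065,0,-3.36,2.99,0.55,0,0,-0.066,0,-3.56,2.77,0.55,0,0,-0.065,0,-3.73,2.52,0.56,0,0,-0.066,0,-3.89,2.28,0.55,0,0,-0.065,0,-4.03,2.01,0.55,0,0,-0.066,0,-4.15,1.75,0.56,0,0,-0.065]'

```text
clock: 0.9
tool_pos: [0.3567, -0.2991, 0.19]
orientation: [-180.0, 0.0, -130.4]
force: [0.4, -0.0, -0.1]
opening: 0.0294
gripper_force: 0.0
```

Call:
move_arm --moves '[0,-4.26,1.47,0.55,0,0,-0.066,0,-4.34,1.19,0.55,0,0,-0.065,0,-4.42,0.91,0.55,0,0,-0.066,0,-4.46,0.61,0.55,0,0,-0.065,0,-4.5,0.32,0.54,0,0,-0.066,0,-4.5,0.03,0.55,0,0,-0.065,0,-4.5,-0.27,0.55,0,0,-0.066,0,-4.47,-0.57,0.55,0,0,-0.066]'

```text
clock: 1.7
tool_pos: [0.4883, 0.0366, 0.1462]
orientation: [-180.0, 0.0, -100.3]
force: [1.5, -0.9, 0.3]
opening: 0.0005
gripper_force: 0.0
```

Call:
move_arm --moves '[0,-4.42,-0.85,0.54,0,0,-0.065,0,-4.36,-1.15,0.55,0,0,-0.066,0,0,0,0,0,0,0,0,0,0,0,0,0,0]'

```text
clock: 2.1
tool_pos: [0.5206, 0.1193, 0.1346]
orientation: [179.9, -0.1, -92.8]
force: [-0.3, 0.0, -0.2]
opening: 0.0003
gripper_force: 0.0
```

Call:
move_arm --moves '[0,0,0,1,0,0,0,0,0,0,1,0,0,0,0,0,0,0.6,0,0,0,0,0,0,0.25,0,0,0,0,0,0,0.25,0,0,0,0,0,0,0.25,0,0,0,0,0,0,0.2,0,0,0,0,0,0,0.2,0,0,0]'

```text
clock: 2.9
tool_pos: [0.5207, 0.1181, 0.0984]
orientation: [180.0, -0.0, -92.9]
force: [-3.9, -2.4, 6.1]
opening: 0.0002
gripper_force: 3.3
```

Call:
move_arm --moves '[0,0,0,0.2,0,0,0,0,0,0,0.2,0,0,0,0,0,0,0.15,0,0,0,0,0,0,0,0,0,0]'

```text
clock: 3.3
tool_pos: [0.5207, 0.1181, 0.0928]
orientation: [180.0, -0.0, -92.9]
force: [-3.5, -1.5, 4.4]
opening: 0.0005
gripper_force: 2.0
```

Call:
move_arm --moves '[0,0,0,0.15,0,0,0,0,0,0,0.15,0,0,0,0,0,0,0,0,0,0]'

```text
clock: 3.6
tool_pos: [0.5208, 0.1181, 0.0915]
orientation: [-180.0, -0.0, -92.9]
force: [-9.4, -2.4, 21.4]
opening: 0.0005
gripper_force: 10.5
```

Hit the stop (21 N). Wait briefly, then release.

Call:
move_arm --moves '[0,0,0,0,0,0,0,0,0,0,0,0,0,0,0,0,0,0,0,0,0,0,0,0,-0.5,0,0,0,0,0,0,-0.8,0,0,0,0,0,0,-1.5,0,0,0,0,0,0,-2,0,0,0,0,0,0,-3,0,0,0]'

```text
clock: 4.4
tool_pos: [0.5204, 0.1183, 0.1673]
orientation: [179.9, -0.1, -92.9]
force: [-0.3, 1.4, 0.3]
opening: 0.0004
gripper_force: 0.0
```

Call:
move_arm --moves '[3,0,0,-4,0,0,0,3,0,0,0,0,0,0]'

```text
clock: 4.6
tool_pos: [0.5241, 0.1198, 0.2133]
orientation: [-179.5, 0.2, -92.9]
force: [0.3, 1.3, 0.1]
opening: 0.0113
gripper_force: 0.0
```

Run:
```python
from h import *
p,d=vision.snapshot("scene");m=vision.camera_model("scene")
cv2.imwrite("pics/s1.png",cv2.resize(p[80:300,270:490,::-1],(560,560)))
H=np.array([.6897,.1104,.088]);bx=np.array([np.cos(np.radians(-2.95)),np.sin(np.radians(-2.95)),0])
p0,R0=now();print(p0)
def bar(th): return H-bx*.235*np.cos(th+.017)+[0,0,.235*np.sin(th+.017)]
print(bar(.23), R0.inv().apply(bar(.23)-[0,0,.011]-p0)*100)
```

```text
[0.5228 0.1195 0.2107]
[0.4621 0.1221 0.1455] [0.0758 6.1081 7.5868]
```

View pics/s1.png

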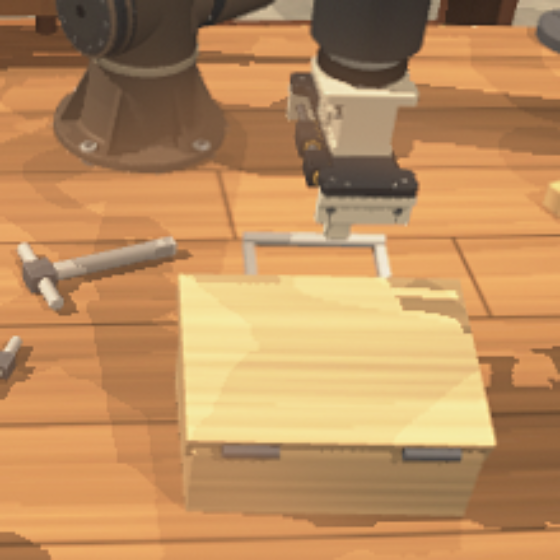

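The lid has sprung up: in the crop its front edge is raised and the bar is at about (315,240), under the fingertips. Next, pinch the bar at z≈0.145.

Call:
move_arm --moves '[3,0.08,3.05,0,0,0,0,3,0,3.06,0,0,0,0,3,0,0,2.5,0,0,0,3,0,0,2.5,0,0,0,3,0,0,2.5,0,0,0,3,0,0,0,0,0,0,0,0,0,0,0,0,0,0,0,0,0,0,0,0]'

```text
clock: 5.45
tool_pos: [0.4607, 0.1213, 0.1335]
orientation: [-179.9, 0.0, -92.9]
force: [2.0, -0.1, -2.7]
opening: 0.0191
gripper_force: 2.2
```

Call:
move_arm --moves '[0,0,0,0,0,0,0,0,0,0,0,0,0,0]'

```text
clock: 5.65
tool_pos: [0.4636, 0.1214, 0.1346]
orientation: [-179.6, 0.1, -92.9]
force: [14.8, -6.0, -6.0]
opening: 0.0131
gripper_force: 30.0
```

Run:
```python
from h import *
H=np.array([.6915,.1104,.088]);bx=np.array([np.cos(np.radians(-2.95)),np.sin(np.radians(-2.95)),0])
def bar(th): return H-bx*.235*np.cos(th+.017)+[0,0,.235*np.sin(th+.017)]
p,R=now();print(p,bar(.23)-[0,0,.011])
t=np.linspace(.23,1.73,17);R1=down(-92.9)
for a,b in zip(t,t[1:]): print("0,%.2f,%.2f,%.2f,0,0,0,"%tuple(R1.inv().apply(bar(b)-bar(a))*100))
```

```text
[0.4636 0.1214 0.1346] [0.4639 0.1221 0.1345]
0,0.00,-0.64,-2.11,0,0,0,
0,0.00,-0.83,-2.04,0,0,0,
0,0.00,-1.02,-1.95,0,0,0,
0,0.00,-1.20,-1.85,0,0,0,
0,0.00,-1.37,-1.73,0,0,0,
0,0.00,-1.52,-1.59,0,0,0,
0,0.00,-1.66,-1.44,0,0,0,
0,0.00,-1.79,-1.28,0,0,0,
0,0.00,-1.90,-1.11,0,0,0,
0,0.00,-2.00,-0.92,0,0,0,
0,0.00,-2.08,-0.73,0,0,0,
0,0.00,-2.14,-0.54,0,0,0,
0,0.00,-2.18,-0.33,0,0,0,
0,0.00,-2.20,-0.13,0,0,0,
0,0.00,-2.20,0.08,0,0,0,
0,0.00,-2.18,0.28,0,0,0,
```

Call:
move_arm --moves '[0,0,-0.85,-2.1,0,0,0,0,0,-0.85,-2.05,0,0,0,0,0,-1.05,-1.95,0,0,0,0,0,-1.2,-1.85,0,0,0,0,0,-1.37,-1.73,0,0,0]'

```text
clock: 6.15
tool_pos: [0.5125, 0.1184, 0.2306]
orientation: [179.9, 0.1, -92.9]
force: [0.1, 2.8, -5.6]
opening: 0.0131
gripper_force: 30.0
```

Forces are low, so I'll carry on.

Call:
move_arm --moves '[0,0,-1.52,-1.59,0,0,0,0,0,-1.66,-1.44,0,0,0,0,0,-1.79,-1.28,0,0,0,0,0,-1.9,-1.11,0,0,0,0,0,-2.0,-0.92,0,0,0,0,0,-2.08,-0.73,0,0,0]'

```text
clock: 6.75
tool_pos: [0.6222, 0.1122, 0.3031]
orientation: [-180.0, 0.0, -92.9]
force: [-4.4, 0.4, 4.0]
opening: 0.0129
gripper_force: 30.0
```

Call:
move_arm --moves '[0,0,-2.14,-0.54,0,0,0,0,0,-2.18,-0.33,0,0,0,0,0,-2.2,-0.13,0,0,0,0,0,-2.2,0.08,0,0,0,0,0,-2.0,0.25,0,0,0,0,0,0,0,0,0,0]'

```text
clock: 7.35
tool_pos: [0.7322, 0.1059, 0.3081]
orientation: [-179.8, -0.0, -93.0]
force: [0.6, -3.6, 3.4]
opening: 0.0131
gripper_force: 30.0
```

Call:
move_arm --moves '[3.5,0,0,0,0,0,0,3.5,0,0,0,0,0,0,3.5,0,0,-2.0,0,0,0,3.5,0,0,-2.5,0,0,0]'

```text
clock: 7.75
tool_pos: [0.7282, 0.1075, 0.3511]
orientation: [179.8, -0.0, -92.9]
force: [1.0, 0.9, -0.4]
opening: 0.0338
gripper_force: 0.0
```

Run:
```python
from h import *
p,R=now();print(p)
p1,R1=plan(p,R,np.array([.4717,-.222,.11]),down(66.2-180),12,5)
```

```text
[0.7282 0.1075 0.3511]
5,2.85,1.99,2.02,0,-0,0.03,
5,2.91,1.91,2.01,0,-0,0.031,
5,2.96,1.81,2.02,0.001,-0,0.03,
5,3.02,1.72,2.01,-0,-0,0.031,
5,3.07,1.64,2.02,0,-0,0.03,
5,3.12,1.53,2.01,0,-0,0.03,
5,3.16,1.45,2.01,0.001,-0.001,0.031,
5,3.21,1.35,2.01,-0,0,0.03,
5,3.25,1.25,2.01,0,0,0.031,
5,3.28,1.15,2.01,0,0,0.03,
5,3.32,1.05,2.01,0.001,0,0.031,
5,3.35,0.94,2.01,-0,0,0.03,
```

Call:
move_arm --moves '[3.5,2.85,1.99,0,0,0,0.03,3.5,2.91,1.91,0,0,0,0.031,5,2.96,1.81,0,0,0,0.03,5,3.02,1.72,0,0,0,0.031,5,3.07,1.64,3,0,0,0.03,5,3.12,1.53,3,0,0,0.03,5,3.16,1.45,3,0,0,0.031,5,3.21,1.35,3,0,0,0.03]'

```text
clock: 8.55
tool_pos: [0.5569, -0.1128, 0.2313]
orientation: [-179.9, 0.1, -106.9]
force: [0.5, 0.0, 0.3]
opening: 0.05
gripper_force: 0.0
```

Call:
move_arm --moves '[5,3.25,1.25,3,0,0,0.031,5,3.28,1.15,3,0,0,0.03,5,3.32,1.05,3,0,0,0.031,5,3.35,0.94,3,0,0,0.03,5,0,0,0,0,0,0,5,0,0,0,0,0,0]'

```text
clock: 9.15
tool_pos: [0.4724, -0.2225, 0.1117]
orientation: [180.0, -0.0, -113.9]
force: [0.2, 1.1, 0.0]
opening: 0.0497
gripper_force: 0.0
```

Run:
```python
from h import *
p,R=now();print(p,R.as_euler("xyz",degrees=True))
m=vision.camera_model("wrist");im,d=vision.snapshot("wrist")
cv2.imwrite("pics/w1.png",im[:,:,::-1]);np.save("pics/w1d.npy",d);np.save("pics/w1T.npy",m["cam_to_world"])
P,d=vision.snapshot("scene");cv2.imwrite("pics/s2.png",P[:,:,::-1])
```

```text
[ 0.4724 -0.2225  0.1117] [ 179.9666   -0.009  -113.8878]
```

View pics/w1.png

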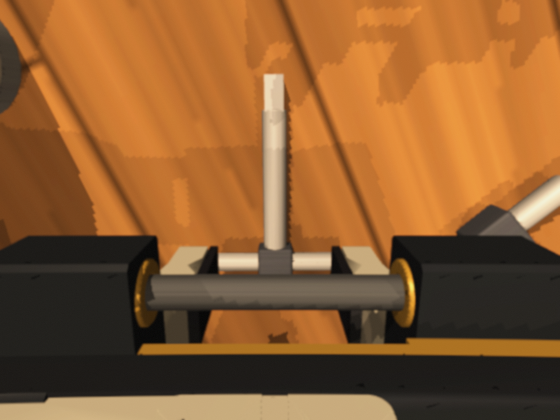

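The wrist view has the stem upright at column 275, midway between the fingers (columns 190 and 360). Tip is at (274,75) and hub at (275,258). A quick check of position along the stem.

Run:
```python
from h import *
m=vision.camera_model("wrist")
k=atz(m,[(274,75),(274,113),(275,245)],[.015,.016,.017]);print(k)
u=(k[2]-k[0])[:2];print(np.linalg.norm(u),np.degrees(np.arctan2(u[1],u[0])));u/=np.linalg.norm(u)
g=k[0][:2]+u*.091;print("grip",g);p,R=now();print(R.inv().apply(np.array([*g,.011])-p)*100)
```

```text
[[ 0.4399 -0.3039  0.015 ]
 [ 0.449  -0.2832  0.016 ]
 [ 0.484  -0.2024  0.017 ]]
0.11064958842406325 66.5514242965197
grip [ 0.4761 -0.2204]
[-0.2031 -0.0805 10.1835]
```

Call:
move_arm --moves '[5,-0.15,-0.08,3,0,0,0,5,0,0,3,0,0,0,5,0,0,2.5,0,0,0,5,0,0,1.2,0,0,0,5,0,0,0.4,0,0,0,5,0,0,0,0,0,0,0,0,0,0,0,0,0,0,0,0,0,0,0,0]'

```text
clock: 10.05
tool_pos: [0.4755, -0.2212, 0.0118]
orientation: [-179.9, 0.0, -113.8]
force: [0.1, -0.2, -0.9]
opening: 0.0391
gripper_force: 0.0
```

Call:
move_arm --moves '[0,0,0,0,0,0,0,0,0,0,0,0,0,0,0,0,0,0,0,0,0]'

```text
clock: 10.35
tool_pos: [0.4742, -0.2212, 0.0109]
orientation: [180.0, 0.0, -113.9]
force: [-2.9, 0.2, 2.2]
opening: 0.0154
gripper_force: 9.8
```

Call:
move_arm --moves '[0,0,0,-1,0,0,0,0,0,0,-3,0,0,0,0,0,0,-4,0,0,0,0,0,0,-4,0,0,0,0,0,0,-4,0,0,0,0,0,0,-4,0,0,0]'

```text
clock: 10.95
tool_pos: [0.4738, -0.2211, 0.2129]
orientation: [180.0, 0.0, -113.8]
force: [1.2, 0.1, -3.1]
opening: 0.0147
gripper_force: 30.0
```

```bash
cat >> h.py <<'E'
B=Ro.from_euler("z",-2.95,degrees=True);O=np.array([.6905,.1104,0])-B.apply([.09,0,0])
def W(c): return O+B.apply(c)
def tilt(a): return Ro.from_rotvec(B.apply([0,-np.radians(a),0]))*down(-92.95)
E
python3 - <<'E'
from h import *
o=ctrl.get_obs();print(o["force"],o["opening"],o["gripper_force"])
p,R=now();print(p)
al=12;R1=tilt(al);S=np.array([.008,-.015,.042]);th=1.727
T=W(S)-R1.apply([0,0,.002]);print("TCP place",T)
for sy in(-1,1):
  e=B.inv().apply(T+R1.apply([0,sy*.0965,-.058])-O);print("body corner chest",e,"lid x",.09-(e[2]-.088)/np.tan(th))
p1,R1_=plan(p,R,T+[0,0,.17],R1,12,0)
print("descend per cm in tool",R1.inv().apply([0,0,-1]),"reach",np.linalg.norm(T[:2]))
E
```

```text
[ 1.2259  0.0794 -3.0659] 0.014653285371220367 29.977892339229584
[ 0.4738 -0.2211  0.2129]
TCP place [0.6074 0.0997 0.044 ]
body corner chest [ 0.0899 -0.015   0.1208] lid x 0.09515805477785366
body corner chest [-0.0989 -0.015   0.0806] lid x 0.08883859560607694
0,-2.89,0.06,-0.01,0.017,-0.003,-0.03,
0,-2.9,-0.02,0,0.018,-0.003,-0.031,
0,-2.89,-0.12,0.01,0.017,-0.003,-0.03,
0,-2.89,-0.2,0.02,0.017,-0.004,-0.03,
0,-2.88,-0.29,0.04,0.017,-0.003,-0.03,
0,-2.87,-0.37,0.05,0.018,-0.003,-0.031,
0,-2.86,-0.46,0.07,0.017,-0.003,-0.03,
0,-2.84,-0.54,0.08,0.017,-0.003,-0.03,
0,-2.83,-0.63,0.1,0.017,-0.003,-0.031,
0,-2.8,-0.71,0.13,0.018,-0.004,-0.03,
0,-2.78,-0.8,0.14,0.017,-0.003,-0.03,
0,-2.76,-0.87,0.17,0.017,-0.003,-0.03,
descend per cm in tool [0.     0.2079 0.9781] reach 0.6155429919238687
```

Call:
move_arm --moves '[0,-2.89,0.06,0,0.017,-0.003,-0.03,0,-2.9,-0.02,0,0.018,-0.003,-0.031,0,-2.89,-0.12,0.01,0.017,-0.003,-0.03,0,-2.89,-0.2,0.02,0.017,-0.004,-0.03,0,-2.88,-0.29,0.04,0.017,-0.003,-0.03,0,-2.87,-0.37,0.05,0.018,-0.003,-0.031,0,-2.86,-0.46,0.07,0.017,-0.003,-0.03,0,-2.84,-0.54,0.08,0.017,-0.003,-0.03]'

```text
clock: 11.75
tool_pos: [0.5633, -0.0064, 0.2116]
orientation: [-172.0, 0.5, -99.9]
force: [0.9, 0.3, -3.6]
opening: 0.0149
gripper_force: 30.0
```

Call:
move_arm --moves '[0,-2.83,-0.63,0.1,0.017,-0.003,-0.031,0,-2.8,-0.71,0.13,0.018,-0.004,-0.03,0,-2.78,-0.8,0.14,0.017,-0.003,-0.03,0,-2.76,-0.87,0.17,0.017,-0.003,-0.03,0,0,0,0,0,0,0,0,0,0,0,0,0,0]'

```text
clock: 12.35
tool_pos: [0.6073, 0.0999, 0.2113]
orientation: [-168.1, -0.0, -92.9]
force: [0.1, 0.7, -2.4]
opening: 0.0154
gripper_force: 30.0
```

Run:
```python
from h import *
p,R=now();R1=tilt(12);print(p,(R.inv()*R1).as_rotvec())
for g in(.11,.0): print(R.inv().apply(np.array([.6074,.0997,.044+g])-p)*100)
im,_=vision.snapshot("wrist");P,_=vision.snapshot("scene");t,_=vision.snapshot("top")
cv2.imwrite("pics/s3.png",cv2.resize(np.hstack([P[60:300,270:510],t[80:320,40:280]])[:,:,::-1],(800,400)))
```

```text
[0.6073 0.0999 0.2113] [ 0.0016 -0.0006  0.0006]
[0.0134 1.1774 5.6128]
[ 0.0059  3.4476 16.376 ]
```

View pics/s3.png

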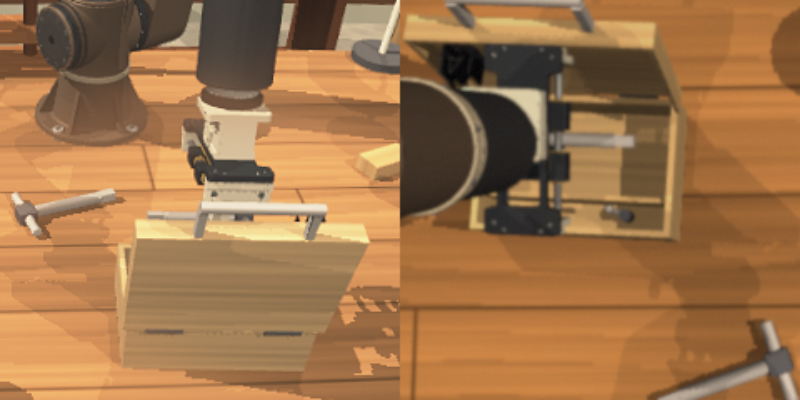

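The right (top) view shows the key stem at (595,142), parallel to the box's y and over the main compartment. The partition shows at about row 203 and the lid is upright. Descend.

Call:
move_arm --moves '[0,0,0.63,3,0,0,0,0,0,0.63,3,0,0,0,0,0,0.63,3,0,0,0,0,0,0.52,2.5,0,0,0,0,0,0.31,1.5,0,0,0,0,0,0.21,1,0,0,0]'

```text
clock: 13.1
tool_pos: [0.6079, 0.0984, 0.0673]
orientation: [-168.1, -0.1, -93.0]
force: [0.1, 0.5, -2.5]
opening: 0.0151
gripper_force: 30.0
```

Call:
move_arm --moves '[0,0,0.21,1,0,0,0,0,0,0.15,0.7,0,0,0,0,0,0.15,0.65,0,0,0,0,0,0,0,0,0,0]'

```text
clock: 13.5
tool_pos: [0.6081, 0.0993, 0.044]
orientation: [-168.0, -0.0, -93.0]
force: [0.7, -0.0, -1.8]
opening: 0.0152
gripper_force: 30.0
```

Call:
move_arm --moves '[0,0,0.06,0.3,0,0,0,0,0,0,0,0,0,0]'

```text
clock: 13.7
tool_pos: [0.6085, 0.0997, 0.0416]
orientation: [-168.0, 0.0, -93.0]
force: [0.4, -0.3, -2.9]
opening: 0.0149
gripper_force: 30.0
```

Call:
move_arm --moves '[1.8,0,0,0,0,0,0,3.2,0,0,0,0,0,0,3.2,0,0,0,0,0,0,3.2,0,0,0,0,0,0,3.2,0,0,0,0,0,0]'

```text
clock: 14.2
tool_pos: [0.6085, 0.0997, 0.0417]
orientation: [-168.0, 0.0, -93.0]
force: [0.0, -0.5, -0.2]
opening: 0.0317
gripper_force: 0.0
```

Call:
move_arm --moves '[3.2,0,-0.3,-1.5,0,0,0,3.2,0,-0.63,-3,0,0,0,3.2,0,-0.63,-3,0,0,0,3.2,0,-0.63,-3,0,0,0,3.2,0,-0.63,-3,0,0,0,3.2,0,0,-3,0,0,0,3.2,0,3,-2,0,0,0,3.2,0,3,0,0,0,0]'

```text
clock: 15.0
tool_pos: [0.5397, 0.1039, 0.2188]
orientation: [-167.8, 0.2, -93.0]
force: [-0.1, 0.2, -1.1]
opening: 0.0319
gripper_force: 0.0
```

Run:
```python
from h import *
p,R=now();print(p,R.as_euler("xyz",degrees=True))
t,_=vision.snapshot("top");w,_=vision.snapshot("wrist")
a=cv2.resize(t[70:270,30:260],(460,400));b=cv2.resize(w,(0,0),fx=.6,fy=.6)
c=np.zeros((400,800,3),np.uint8);c[:,:460]=a;c[:252,460:796]=b
cv2.imwrite("pics/k.png",c[:,:,::-1])
```

```text
[0.5397 0.1039 0.2188] [-167.7539    0.158   -92.9856]
```

View pics/k.png

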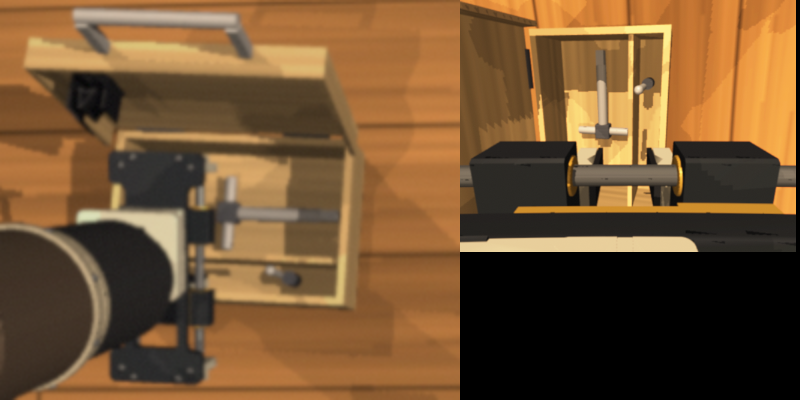

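The key lies flat behind the partition: stem at about (280,215) left of the partition line, and the wrist view shows the same. Next I'll take the bar again and close the lid.

Run:
```python
from h import *
p,R=now()
p,R=plan(p,R,np.array([.5397,.105,.352]),down(-92.95),4,3.5)
plan(p,R,np.array([.7315,.1068,.352]),down(-92.95),5,3.5)
```

```text
3.5,-0.07,-0.79,-3.31,-0.052,0,-0,
3.5,-0.07,-0.63,-3.35,-0.052,0,-0,
3.5,-0.07,-0.44,-3.37,-0.053,0.001,-0,
3.5,-0.07,-0.27,-3.39,-0.052,-0,-0,
3.5,-0.23,-3.83,-0,0,-0,-0,
3.5,-0.24,-3.83,-0,0,-0,-0,
3.5,-0.23,-3.83,-0,0,-0,-0,
3.5,-0.23,-3.83,-0,0,-0,-0,
3.5,-0.24,-3.83,-0,0,-0,-0,
```

Call:
move_arm --moves '[3.5,-0.07,-0.79,-3.31,-0.052,0,0,3.5,-0.07,-0.63,-3.35,-0.052,0,0,3.5,-0.07,-0.44,-3.37,-0.053,0,0,3.5,-0.07,-0.27,-3.39,-0.052,0,0,3.5,-0.23,-3.83,0,0,0,0,3.5,-0.24,-3.83,0,0,0,0,3.5,-0.23,-3.83,0,0,0,0,3.5,-0.23,-3.83,0,0,0,0]'

```text
clock: 15.9
tool_pos: [0.6979, 0.107, 0.3516]
orientation: [-180.0, -0.0, -93.0]
force: [0.5, 0.9, 1.3]
opening: 0.0351
gripper_force: 0.0
```

Call:
move_arm --moves '[3.5,-0.24,-3.83,0,0,0,0,3.5,0,0,0,0,0,0,3.5,0,0,2.2,0,0,0,3.5,0,0,2.2,0,0,0,3.5,0,0,0,0,0,0,0,0,0,0,0,0,0,0,0,0,0,0,0,0]'

```text
clock: 16.6
tool_pos: [0.7351, 0.1076, 0.3097]
orientation: [-179.9, 0.0, -92.9]
force: [-0.6, -0.2, -0.4]
opening: 0.0241
gripper_force: 0.0
```

Call:
move_arm --moves '[0,0,0,0,0,0,0,0,0,0,0,0,0,0]'

```text
clock: 16.8
tool_pos: [0.7347, 0.1077, 0.3093]
orientation: [-179.9, 0.0, -93.0]
force: [-0.6, 0.0, 2.7]
opening: 0.0127
gripper_force: 30.0
```

Run:
```python
from h import *
H=np.array([.6915,.1104,.088]);bx=B.apply([1,0,0])
def bar(th): return H-bx*.235*np.cos(th+.017)+[0,0,.235*np.sin(th+.017)]
t=np.linspace(1.735,.245,17);R1=down(-92.95);print(bar(1.735)-[0,0,.011],bar(.245)-[0,0,.011])
for a,b in zip(t,t[1:]): print("0,%.2f,%.2f,%.2f,0,0,0,"%tuple(R1.inv().apply(bar(b)-bar(a))*100))
```

```text
[0.7338 0.1082 0.3082] [0.4648 0.1221 0.1379]
0,0.00,2.17,-0.29,0,0,0,
0,0.00,2.19,-0.09,0,0,0,
0,0.00,2.18,0.11,0,0,0,
0,-0.00,2.16,0.32,0,0,0,
0,0.00,2.13,0.52,0,0,0,
0,0.00,2.07,0.71,0,0,0,
0,-0.00,1.99,0.90,0,0,0,
0,0.00,1.90,1.08,0,0,0,
0,-0.00,1.79,1.25,0,0,0,
0,-0.00,1.67,1.42,0,0,0,
0,0.00,1.53,1.56,0,0,0,
0,0.00,1.38,1.70,0,0,0,
0,0.00,1.21,1.82,0,0,0,
0,-0.00,1.04,1.93,0,0,0,
0,-0.00,0.86,2.01,0,0,0,
0,-0.00,0.66,2.08,0,0,0,
```

Call:
move_arm --moves '[0,0,2.17,-0.29,0,0,0,0,0,2.19,-0.09,0,0,0,0,0,2.18,0.11,0,0,0,0,0,2.16,0.32,0,0,0,0,0,2.13,0.52,0,0,0]'

```text
clock: 17.3
tool_pos: [0.6274, 0.1138, 0.3044]
orientation: [-179.6, 0.1, -92.9]
force: [4.7, 3.3, 0.6]
opening: 0.0133
gripper_force: 30.0
```

Call:
move_arm --moves '[0,0,2.07,0.71,0,0,0,0,0,1.99,0.9,0,0,0,0,0,1.9,1.08,0,0,0,0,0,1.79,1.25,0,0,0,0,0,1.67,1.42,0,0,0]'

```text
clock: 17.8
tool_pos: [0.5332, 0.1191, 0.2504]
orientation: [-179.7, 0.2, -92.9]
force: [4.3, 3.3, 1.1]
opening: 0.013
gripper_force: 30.0
```

Call:
move_arm --moves '[0,0,1.53,1.56,0,0,0,0,0,1.38,1.7,0,0,0,0,0,1.21,1.82,0,0,0,0,0,1.04,1.93,0,0,0,0,0,0.86,2.01,0,0,0,0,0,0.66,2.08,0,0,0,0,0,0,0,0,0,0]'

```text
clock: 18.5
tool_pos: [0.4648, 0.1227, 0.1363]
orientation: [-180.0, 0.1, -93.0]
force: [-4.3, 6.8, -0.4]
opening: 0.0132
gripper_force: 30.0
```

Call:
move_arm --moves '[3,0,0,0,0,0,0,3,0,0,0,0,0,0,3,0,0,-3,0,0,0,0,0,0,-3,0,0,0,0,0,-2.9,0,0,0,0,0,0,-2.8,0,0,0,0,0,0,0,2,0,0,0,0,0,0,0.5,0,0,0]'

```text
clock: 19.3
tool_pos: [0.5222, 0.1178, 0.1711]
orientation: [179.9, -0.1, -93.0]
force: [-0.3, 0.5, 0.0]
opening: 0.001
gripper_force: 0.0
```

Call:
move_arm --moves '[0,0,0,0.8,0,0,0,0,0,0,0.8,0,0,0,0,0,0,0.4,0,0,0,0,0,0,0.25,0,0,0,0,0,0,0.25,0,0,0,0,0,0,0.25,0,0,0,0,0,0,0.25,0,0,0,0,0,0,0.25,0,0,0]'

```text
clock: 20.1
tool_pos: [0.5226, 0.1186, 0.1405]
orientation: [-180.0, 0.0, -92.9]
force: [-2.1, 1.1, 4.7]
opening: 0.0003
gripper_force: 2.3
```

Call:
move_arm --moves '[0,0,0,0.25,0,0,0,0,0,0,0.25,0,0,0,0,0,0,0.25,0,0,0,0,0,0,0.25,0,0,0,0,0,0,0.25,0,0,0,0,0,0,0.25,0,0,0,0,0,0,0.25,0,0,0,0,0,0,0.25,0,0,0]'

```text
clock: 20.9
tool_pos: [0.5222, 0.1186, 0.1203]
orientation: [180.0, -0.0, -93.0]
force: [-3.3, 0.5, 5.4]
opening: 0.0003
gripper_force: 2.6
```

Call:
move_arm --moves '[0,0,0,0.25,0,0,0,0,0,0,0.25,0,0,0,0,0,0,0.25,0,0,0,0,0,0,0.25,0,0,0,0,0,0,0.25,0,0,0,0,0,0,0.2,0,0,0,0,0,0,0.2,0,0,0]'

```text
clock: 21.6
tool_pos: [0.5219, 0.1184, 0.1037]
orientation: [180.0, -0.0, -93.0]
force: [-4.8, 0.5, 5.7]
opening: 0.0006
gripper_force: 2.9
```

Call:
move_arm --moves '[0,0,0,0.2,0,0,0,0,0,0,0.2,0,0,0,0,0,0,0.2,0,0,0,0,0,0,0.2,0,0,0,0,0,0,0.2,0,0,0,0,0,0,0.1,0,0,0]'

```text
clock: 22.2
tool_pos: [0.522, 0.1184, 0.0939]
orientation: [180.0, -0.0, -92.9]
force: [-12.3, 0.9, 23.6]
opening: 0.0003
gripper_force: 11.6
```

Call:
move_arm --moves '[0,0,0,0.12,0,0,0,0,0,0,0.12,0,0,0,0,0,0,0,0,0,0]'

```text
clock: 22.5
tool_pos: [0.5221, 0.1185, 0.093]
orientation: [-180.0, -0.0, -92.9]
force: [-15.7, -0.0, 31.1]
opening: 0.0004
gripper_force: 15.3
```

Call:
move_arm --moves '[0,0,0,0,0,0,0,0,0,0,0,0,0,0,0,0,0,0,0,0,0,0,0,0,-0.4,0,0,0,0,0,0,-0.4,0,0,0,0,0,0,-0.5,0,0,0,0,0,0,-0.8,0,0,0]'

```text
clock: 23.2
tool_pos: [0.5225, 0.1185, 0.1111]
orientation: [180.0, -0.0, -93.0]
force: [-0.2, 0.6, 0.1]
opening: 0.0006
gripper_force: 0.0
```

Call:
move_arm --moves '[0,0,0,-3,0,0,0,0,0,0,-4,0,0,0,0,0,0,-4,0,0,0,0,0,3,-2,0,0,0,0,0,0,0,0,0,0]'

```text
clock: 23.7
tool_pos: [0.4923, 0.1205, 0.2452]
orientation: [-179.7, 0.2, -92.9]
force: [1.4, 0.3, -0.5]
opening: 0.0001
gripper_force: 0.0
```

Run:
```python
from h import *
print(ctrl.get_obs()["tool_pos"])
t,d=vision.snapshot("top");P,D=vision.snapshot("scene");ms=vision.camera_model("scene")
# lid surface heights from scene depth vs chest x at y=-0.05
px=[(u,v) for v in range(180,260,2) for u in range(340,460,4)]
w=bydepth(ms,px,D);c=B.inv().apply(w-O)
for x in(-.08,-.04,0,.04,.08):
    k=(abs(c[:,0]-x)<.02)&(abs(c[:,1])<.12)&(c[:,2]>.06);print(x,k.sum(),np.median(c[k,2]))
cv2.imwrite("pics/end.png",cv2.resize(np.hstack([P[60:300,170:490],t[80:320,40:360]])[:,:,::-1],(800,300)))
```

```text
[0.4923 0.1205 0.2452]
-0.08 109 0.09593473013127574
-0.04 132 0.09599934534020632
0 144 0.09560841360718841
0.04 157 0.09543947937189823
0.08 193 0.09438062306489214
```

View pics/end.png

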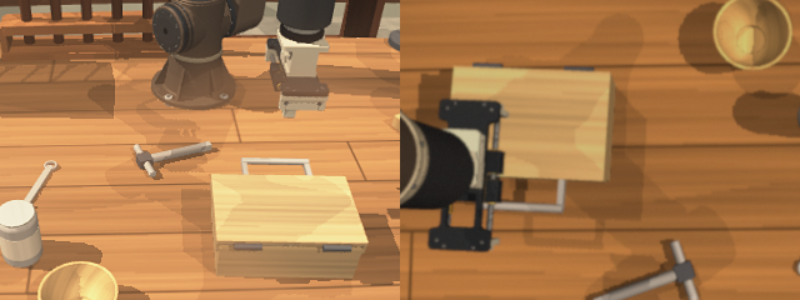

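The lid is level at 96 mm from front to back, so it is latched. The bystanders are where they were, and the robot is clear.

```bash
python3 -c "
from plant import ctrl
print(ctrl.close_job())"
```

```text
the job is handed in; nothing more can be done
None
```

The smallest chuck key is lying flat in the box behind the partition, let go about 20 mm above the floor because the gripper could not reach lower; the lid is latched shut, the bowl, tin and spanner were left alone, and the job is handed in at about 24 s.

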